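Lock the hatching crate with a snap hook

ROBOT

A 6-joint arm with a two-finger parallel gripper is mounted at the origin on the work surface. World frame = base frame: x ahead of the robot, y to its left, z up, the work surface at z = 0. Lengths are in m, angles in rad, forces in N, time in s.
With the tool pointing down it reaches from about 0.35 to 0.95 m from the base axis. Payload 17.4 kg.
Tool frame: the origin (TCP) lies midway between the tips of the shut fingers; the grasp point (between the pads) lies 19 mm behind it; z points along the fingers, x is the direction in which the jaws open and shut, and the axes are right-handed (so a half turn about z gives the same grasp; the last joint's range is limited). The gripper opens to 93 mm and grips with 3 to 60 N. Pads are 15 mm wide; open, the fingers measure 128 mm over their backs; the gripper's body (75 mm by 188 mm) begins 65 mm behind the grasp point.
Start: joints at [1.097, 0.116, 1.442, -0, 1.584, -0.038], TCP at [0.285, 0.612, 0.219] pointing down, gripper open.
Joint ranges: [-2.83, 2.83], [-0.83, 2.19], [0.07, 2.5], [-1.14, 4.28], [0.01, 3], [-2.97, 2.97]. Speed limits (rad/s): [1.89, 1.89, 2.22, 3.14, 3.14, 3.14].

INTERFACE

Orientations are given as a unit quaternion [w, x, y, z].
In Python, from rig import * gives the robot as it stands. Calls block until the motion is done:
- movep(position, orientation): joint-space move of the TCP to a pose.
- move_linear(position, speed=0.15, ori=None): straight line of the TCP; ori=None keeps the orientation; speed is the mean speed in m/s.
- goto_joints(angles): joint-space move.
- grip(opening, grasp_force=None): opening from 0.0 (shut) to 1.0 (fully open); grasp_force is the grip in N (None keeps the last); returns when the fingers have stopped.
- dwell(seconds).
- ik(position, orientation): joint angles nearest the present ones, or None.
- read_state(): the state.
- get_image(name): name is "side" or "top" or "wrist"; returns the picture (384x512x3 uint8, blue, green, red); there is no depth.
- camera_params(name): a dict with "fx", "fy", "cx", "cy" (pixels), "position" and "orientation" of the camera in the world. Camera axes: x right, y down, z forward; pixel columns grow to the right and rows downward; lengths in m; the calibration is good to about 2 mm. A picture is of the moment at which its call begins: read the wrist's pose just before it. camera_params takes no time and is no camera call; for the wrist camera it gives the pose at the moment of the call.
A pose or a line that the arm cannot do raises IKError and nothing moves.
- sign_off(): hands the job in, once; it reports no verdict.
The state is a dict: "time": time; "joint_positions": joint angles; "qd": joint speeds; "joint_efforts": joint torques, N m; "ee_pos": TCP position; "ee_rot": TCP orientation; "contact_force": force on the tool from outside, world axes, zero at the start; "ft_torque": the same for the moment, N m; "opening": opening from 0.0 (shut) to 1.0 (fully open).
Only numpy, scipy, OpenCV 4.12 (cv2) and the standard library are available. Lean on these libraries where they do the work, as an engineer would, in place of code of your own. Each camera call takes 0.05 s, during which the arm holds its last target.

TASK

Close the blue lid of the hatching crate so that its staple comes up through the slot in the lid's tongue. Then take the snap hook with the sprung gate from the wooden rack and press it gently down over the staple's crossbar until the gate gives way and snaps shut again behind the bar; never force it, as the staple is held only in plastic. Let go and leave the hook hanging on the staple; leave the plain hook, the egg in its cup, the bottle and the jar where they are.

Things in the scene. Friction and masses are not known exactly. Their poses are not given: they have to be found in the camera images.
- crate: White open-topped plastic hatching crate, fixed to the table, 200 (x) x 240 (y) x 80 high, eggs inside. Origin: centre of its underside; z up; -x is the front, where a bracket carries an upright steel staple; the lid hinges on the +x rim.
- lid (a joint): Angle of the blue lid (200 x 240 x 6 mm, 0.3 kg, clear window) about a level hinge along crate y at crate x = +100, height 80. 0 = shut (top face 86 above the table); grows as the -x edge lifts. A stiff hinge holds it where left; a few N from above shut it. The slotted tongue at its free edge (80 wide, to crate x = -140) drops over the staple.
- lid_press (a point): Point on the lid's top face, on its middle line, 150 from the hinge line (50 from the free edge); moves with the lid.
- staple_foot (a point): Top of the crate's front bracket, crate (-118, 0, 78), where the staple stands: an upside-down U of 6 mm steel rod, crossbar level along crate y, 32 between leg centres (26 clear).
- staple_mid (a point): Point fixed to the crate at crate (-118, 0, 140): middle of the staple's crossbar at its MEAN height (54 above the shut lid's top). The staple is screwed in by a different amount each time: the true crossbar centre lies up to 13 mm above or below this point, is not measured, and must be felt or seen. Its x and y are true.
- hook: Snap hook of 8 mm steel rod, 0.18 kg, flat in its x-z plane (y across), standing mouth down in a rack slot. Origin on its underside, z up. A closed loop: nose at x = -9 (inner face x = -5, foot at z = 0), crown above, hinge end at x = +32, gate along the bottom. Clip it with its y axis along the crossbar, +x to crate +x or -x. Released, it hangs by its crown and may tilt.
- hook_tab (a point): Grip point in the flat steel tab on top of the snap hook, hook (2, 0, 58). The tab is 24 (x) x 10 (y) x 32 tall, z 39 to 71; pinch it across hook y.
- hook_mouth (a point): Hook (0, 0, 5), on the gate's axis by the nose: where the bar should press. The gate is a 6 mm rod from its hinge at hook x = +31 to the nose. A bar centred at hook x -1 to +2 swings the gate in and slips past its tip when the bar centre reaches hook z = 24 to 27; the gate then snaps shut below it. At x below -4 the bar lands on the nose; above +3 it meets the crown too soon.
- hook_crown (a point): Hook (4, 0, 33.5): underside of the crown inside the loop. It stops a 6 mm bar with its centre at hook z = 29 to 30, hard: stop pressing once the gate has snapped.
- gate (a joint): Angle of the snap hook's gate: 0 shut, grows as it swings into the hook (stop at 1.0). The spring shuts it; pressed near the nose it takes about 4 N to start and 5 to 9 N on the way; the force fades as the bar rounds the gate's tip (gate at 0.55 to 0.7) and is gone when it snaps shut.
- rack: Fixed wooden rack, 85 x 120 mm, with a 10 high floor and two parallel slots 10 mm wide along its x at y = -35 and +35, walls up to 34 above the table. One slot holds the snap hook, the other the plain hook, in either order; hooks stand on the floor (10 above the table) with the rack's yaw.
- plain_hook: Plain steel hook of the same outline without a gate and with a round wire eye in place of the flat tab; stays in the rack.
- egg: Hen's egg in a small white egg cup, 52 wide, 73 tall, standing in front of the crate; leave alone.
- bottle: Water bottle, 64 wide, 200 tall; leave alone.
- jar: Glass jar, 64 wide, 90 tall; leave alone.
There are look-alikes about, which are no part of the job. What is shaped like the hook but orange is not meant.

How it is judged:
On the way, in this order (a step that is already met when the one before it is completed fails the run):
1. the lid is shut (below 0.05 rad) while the snap hook is still away from the staple (value of joint lid below 0.05 rad and distance between staple_mid and hook above 0.1 m), for 0.2 s.
2. with the lid shut, the crossbar has pushed the gate open (over 0.4 rad) (value of joint lid below 0.06 rad and value of joint gate above 0.4 rad and x of staple_mid in the frame of hook between -0.01 and 0.015 m and z of staple_mid in the frame of hook between 0 and 0.046 m and y of staple_mid in the frame of hook between -0.02 and 0.02 m).
At the end, for the whole second after the job is handed in: The lid is shut (below 0.06 rad); the staple's crossbar is inside the snap hook's loop (the mean bar point at hook x -16 to +42, y within 20, z 14 to 46 mm) with the gate shut (below 0.08 rad); the hook hangs released and at rest (value of joint lid below 0.06 rad and value of joint gate below 0.08 rad and x of staple_mid in the frame of hook between -0.016 and 0.042 m and z of staple_mid in the frame of hook between 0.014 and 0.046 m and y of staple_mid in the frame of hook between -0.02 and 0.02 m and linear speed of hook below 0.03 m/s and angular speed of hook below 0.5 rad/s); the robot touches nothing.
It fails at once if the snap hook is forced on the crate, lid or staple with more than 35 N (contact force between hook and crate above 35 N).
It fails at once if the plain hook is moved by more than 20 mm (distance of plain_hook from where it was at the start of the episode above 0.02 m).
It fails at once if the egg in its cup is moved by more than 20 mm (distance of egg from where it was at the start of the episode above 0.02 m).
It fails at once if the bottle or the jar is moved by more than 30 mm (distance of any of bottle, jar from where it was at the start of the episode above 0.03 m).
It also fails if it takes over 72 s, if anything falls off the work surface, if the arm or the gripper's body presses on something with over 40 N, if the wrist force passes 120 N, or if a joint passes its speed limit or range.

## Working session

There is one attempt and no reset: what is moved stays moved. The work goes in short steps, each a Python script; the robot and the scene stay as the last script left them, time stands still between calls to the robot, and variables do not carry over. Pictures are saved under pics/ and viewed, and the job is handed in when it is done.

```bash
ls; mkdir -p pics; python3 - <<'E'
from rig import *
import cv2
s=read_state();print(s['time'],s['ee_pos'],s['ee_rot'],s['opening'])
for n in('top','side','wrist'):
    p=camera_params(n);print(n,p)
    cv2.imwrite(f'pics/{n}0.png',get_image(n))
E
```

```text
pics
0.0 [0.28482879 0.61173133 0.21787827] [ 2.90022199e-04  8.43244105e-01  5.37530486e-01 -5.21726498e-04] 0.9997972103285117
top {'fx': 394.7413816040756, 'fy': 394.7413816040756, 'cx': 255.51181087090848, 'cy': 195.8092427354862, 'position': array([ 0.4431396 , -0.01020434,  1.15908546]), 'orientation': array([ 0.03829455, -0.69563934,  0.71624536, -0.04014998])}
side {'fx': 390.2649526703624, 'fy': 390.2649526703624, 'cx': 255.2399120394441, 'cy': 193.26799973145532, 'position': array([0.19105643, 0.53846508, 0.84728337]), 'orientation': array([ 0.10218396, -0.26172967,  0.89786533, -0.33895997])}
wrist {'fx': 303.79294844857554, 'fy': 303.79294844857554, 'cx': 252.00227045125152, 'cy': 190.35301887947833, 'position': array([0.2125138 , 0.64543868, 0.38498182]), 'orientation': array([0.12317799, 0.83423483, 0.53185853, 0.07749802])}
```

View pics/top0.png

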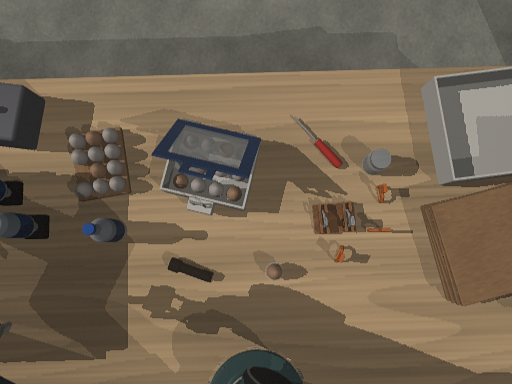

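View pics/side0.png

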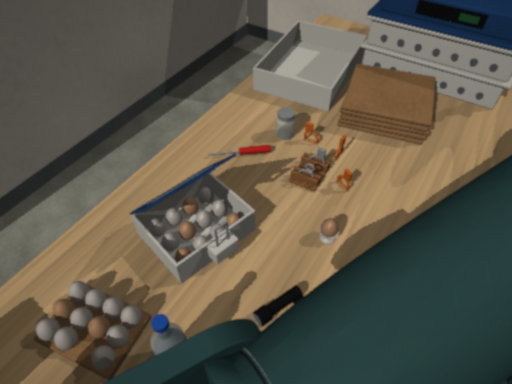

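View pics/wrist0.png

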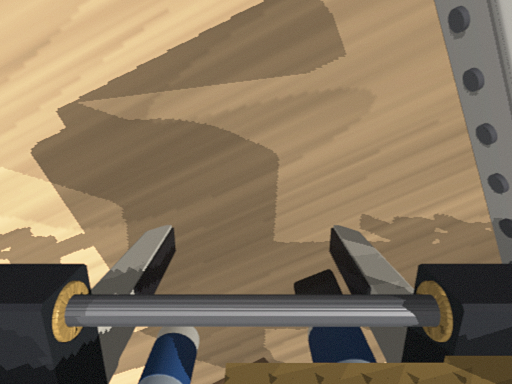

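The top view shows the crate around (210,170) with its staple at about (201,203), and the rack at (335,217). The bottle is at (105,230), the jar at (377,160) and the egg at (274,271). I'll enlarge these areas.

```bash
python3 - <<'E'
import cv2
t=cv2.imread('pics/top0.png');s=cv2.imread('pics/side0.png')
def c(i,x0,x1,y0,y1,k,n):cv2.imwrite(n,cv2.resize(i[y0:y1,x0:x1],None,fx=k,fy=k,interpolation=cv2.INTER_CUBIC))
c(t,145,275,110,220,6,'pics/c1.png')
c(t,295,405,175,265,7,'pics/c2.png')
c(s,120,270,140,285,5,'pics/c3.png')
c(s,270,370,110,200,7,'pics/c4.png')
E
```

```text
(no output)
```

View pics/c1.png

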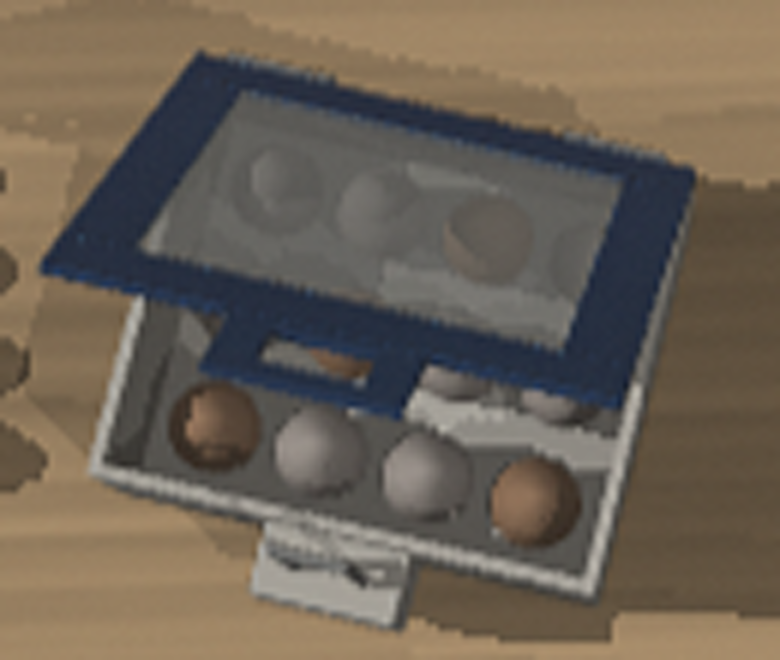

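View pics/c2.png

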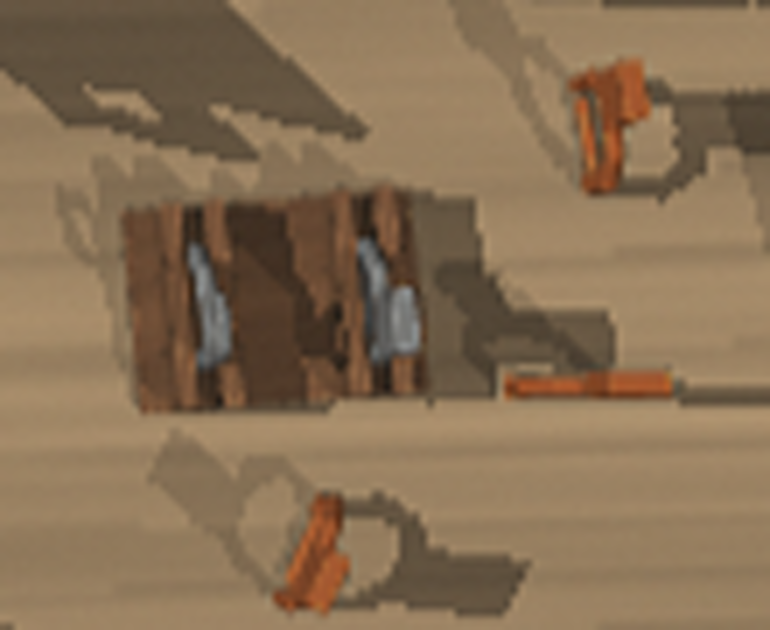

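View pics/c3.png

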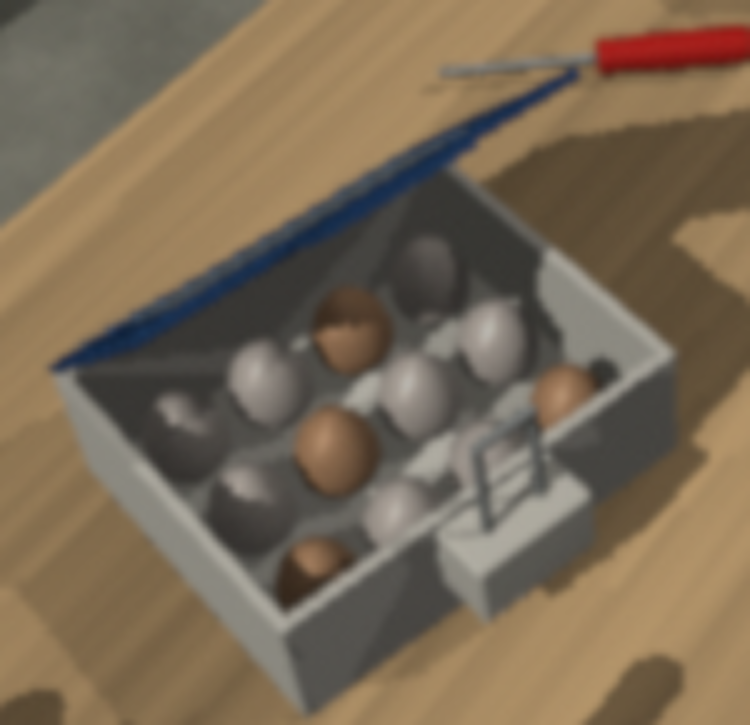

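View pics/c4.png

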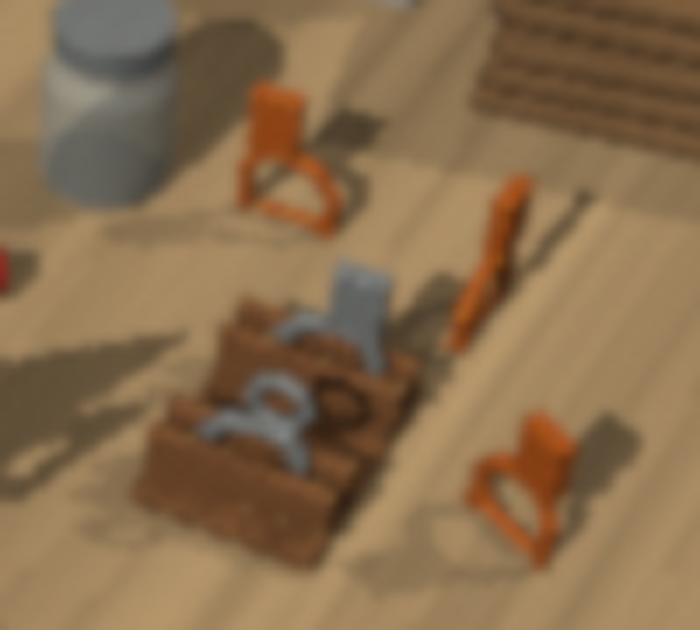

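The flat-tab snap hook stands in the right-hand slot, with its nose and tab toward the robot. The round-eye plain hook is in the left slot. Next I'll back-project these points.

```bash
cat > h.py <<'E'
import numpy as np
from scipy.spatial.transform import Rotation as R
def cam(p):
    q=p['orientation'];return R.from_quat([q[1],q[2],q[3],q[0]]).as_matrix(),np.array(p['position'])
def ray(p,u,v):
    M,t=cam(p);d=M@np.array([(u-p['cx'])/p['fx'],(v-p['cy'])/p['fy'],1.]);return t,d
def onz(p,u,v,z):
    t,d=ray(p,u,v);return t+d*(z-t[2])/d[2]
def proj(p,X):
    M,t=cam(p);c=M.T@(np.array(X)-t);return np.array([p['cx']+p['fx']*c[0]/c[2],p['cy']+p['fy']*c[1]/c[2]])
def tri(obs):
    A=np.zeros((3,3));b=np.zeros(3)
    for p,u,v in obs:
        t,d=ray(p,u,v);d=d/np.linalg.norm(d);P=np.eye(3)-np.outer(d,d);A+=P;b+=P@t
    X=np.linalg.solve(A,b);return X,[np.round(proj(p,X)-[u,v],1) for p,u,v in obs]
E
python3 - <<'E'
from rig import *
from h import *
T=camera_params('top');S=camera_params('side')
f=lambda u,v,x0,y0,k:((u+.5)/k-.5+x0,(v+.5)/k-.5+y0)
c1=lambda u,v:f(u,v,145,110,6);c2=lambda u,v:f(u,v,295,175,7);c3=lambda u,v:f(u,v,120,140,5);c4=lambda u,v:f(u,v,270,110,7)
print('top FL',onz(T,*c1(92,475),.08),'FR',onz(T,*c1(597,600),.08),'bracket',[onz(T,*c1(*a),.078) for a in((250,592),(405,628))])
print('hinge lid ends',[onz(T,*c1(*a),.086) for a in((200,53),(693,172))])
print('side FL',onz(S,*c3(287,632),.08),'FR',onz(S,*c3(675,352),.08),'BL',onz(S,*c3(58,368),.08))
print('side staple feet',[onz(S,*c3(*a),.078) for a in((488,528),(543,492))],'bar ends z=.14',[onz(S,*c3(*a),.14) for a in((478,447),(533,415))])
print('rack top',[onz(T,*c2(*a),.034) for a in((123,208),(412,190),(430,400),(140,410))])
print('rack side',[onz(S,*c4(*a),.034) for a in((240,300),(418,365),(335,520),(150,430))])
print('tab c top',onz(T,*c2(404,318),.081),'tab side',onz(S,*c4(366,270),.081))
print('jar',onz(T,377,160,.08),'egg',onz(T,274,271,.06),'bottle',onz(T,90,230,.2))
print('lid free corners top',c1(42,270),c1(622,405))
E
```

```text
top FL [0.59058761 0.24791587 0.08      ] FR [0.52630778 0.01760556 0.08      ] bracket [array([0.53476024, 0.17627397, 0.078     ]), array([0.51620293, 0.10566643, 0.078     ])]
hinge lid ends [array([0.78662776, 0.1957081 , 0.086     ]), array([ 0.72328098, -0.03219254,  0.086     ])]
side FL [0.59169998 0.24875138 0.08      ] FR [0.53155698 0.01837211 0.08      ] BL [0.7883204  0.19328196 0.08      ]
side staple feet [array([0.5492779 , 0.15387674, 0.078     ]), array([0.53926671, 0.12318795, 0.078     ])] bar ends z=.14 [array([0.5499135 , 0.15229486, 0.14      ]), array([0.53951531, 0.12446969, 0.14      ])]
rack top [array([ 0.5393624 , -0.17626197,  0.034     ]), array([ 0.54330088, -0.29479576,  0.034     ]), array([ 0.45761488, -0.29724305,  0.034     ]), array([ 0.45701764, -0.17944277,  0.034     ])]
rack side [array([ 0.54699716, -0.28418624,  0.034     ]), array([ 0.46359359, -0.28854445,  0.034     ]), array([ 0.45287358, -0.18850416,  0.034     ]), array([ 0.54125308, -0.19331065,  0.034     ])]
tab c top [ 0.48912249 -0.27694338  0.081     ] tab side [ 0.49074046 -0.28088254  0.081     ]
jar [ 0.65362416 -0.35527266  0.08      ] egg [ 0.35663243 -0.05951995  0.06      ] bottle [0.47842264 0.38856288 0.2       ]
lid free corners top (151.58333333333334, 154.58333333333334) (248.25, 177.08333333333331)
```

```bash
cat >> h.py <<'E'
CY=-0.268; cx=np.array([np.cos(CY),np.sin(CY),0]); cy=np.array([-np.sin(CY),np.cos(CY),0]); CO=np.array([0.6575,0.1065,0.])
def C(x,y,z): return CO+cx*x+cy*y+np.array([0,0,z])
def qdown(a):
    # tool z down, tool x at world angle a
    x=np.array([np.cos(a),np.sin(a),0]);z=np.array([0,0,-1.]);M=np.stack([x,np.cross(z,x),z],1)
    q=R.from_matrix(M).as_quat();return np.array([q[3],q[0],q[1],q[2]])
def lidpt(th,r,h=.003,y=0): # r from hinge, h above lid mid
    return C(.1-r*np.cos(th)-0*h, y, .08+r*np.sin(th))+ (cx*np.sin(th)+np.array([0,0,1])*np.cos(th))*h
E
python3 - <<'E'
from rig import *
from h import *
T=camera_params('top');S=camera_params('side')
for th in np.arange(.4,1.6,.1):
    print(round(th,2),*[np.round(proj(T,lidpt(th,.2,.006,y)),1) for y in(.12,-.12)],*[np.round(proj(S,lidpt(th,.2,.006,y)),1) for y in(.12,-.12)])
print('want top',(151.6,154.6),(248.2,177.1),'side right corner',(235,154.5))
print('crate FL FR',proj(T,C(-.1,.12,.08)),(160,189),proj(T,C(-.1,-.12,.08)),(244.2,209.7))
print(proj(S,C(-.1,.12,.08)),(177.2,266.2),proj(S,C(-.1,-.12,.08)),(254.8,210.2),proj(S,C(.1,.12,.08)),(131.4,213.4))
print([proj(S,C(-.118,y,.14)) for y in(.016,-.016)],(215.4,229.2),(226.4,222.8))
for a in(CY+np.pi/2,CY-np.pi/2):
  print(ik(lidpt(1,.15)+[0,0,.12],qdown(a)), ik(np.array([.489,-.278,.049]),qdown(a+.29)))
E
```

```text
0.4 [153.6 176.8] [245. 199.] [165.6 239.6] [250.3 183.7]
0.5 [152.8 172.2] [245.7 194.7] [161.6 232.1] [247.6 176.5]
0.6 [152.2 166.8] [246.6 189.6] [157.2 224.2] [244.4 169.1]
0.7 [151.9 160.6] [247.7 183.7] [152.4 216. ] [240.7 161.6]
0.8 [152.  153.9] [249.  177.2] [147.4 207.8] [236.5 154. ]
0.9 [152.3 146.5] [250.5 170.1] [142.  199.5] [232.  146.6]
1.0 [152.9 138.7] [252.1 162.5] [136.6 191.4] [227.2 139.5]
1.1 [153.9 130.4] [253.9 154.4] [131.  183.7] [222.2 132.7]
1.2 [155.2 122. ] [255.8 146. ] [125.5 176.3] [217.  126.4]
1.3 [156.7 113.4] [257.8 137.5] [120.2 169.5] [211.7 120.6]
1.4 [158.6 104.8] [259.8 128.9] [115.  163.3] [206.5 115.5]
1.5 [160.6  96.4] [261.8 120.4] [110.2 157.8] [201.3 111.1]
1.6 [162.9  88.3] [263.9 112.2] [105.7 153.1] [196.3 107.4]
want top (151.6, 154.6) (248.2, 177.1) side right corner (235, 154.5)
crate FL FR [159.63121945 187.94569941] (160, 189) [244.17954629 208.49331461] (244.2, 209.7)
[176.62488117 265.74447333] (177.2, 266.2) [255.59048193 210.08471073] (254.8, 210.2) [131.25768885 214.28296626] (131.4, 213.4)
[array([215.67236832, 229.65045869]), array([226.76408267, 221.96836726])] (215.4, 229.2) (226.4, 222.8)
[ 1.10364829e-01  1.32345414e-01  1.24892400e+00 -4.44089210e-16
  1.76032324e+00 -1.19243150e+00] [-5.62290011e-01 -2.91772412e-02  1.87317455e+00 -4.44089210e-16
  1.29759535e+00 -2.15508634e+00]
[ 1.10364829e-01  1.32345414e-01  1.24892400e+00 -4.44089210e-16
  1.76032324e+00  1.94916116e+00] [-5.62290011e-01 -2.91772412e-02  1.87317455e+00 -4.44089210e-16
  1.29759535e+00  9.86506316e-01]
```

```bash
python3 - <<'E'
from rig import *
from h import *
import cv2
q=qdown(CY+np.pi/2)
s=read_state();p=s['ee_pos'];move_linear([p[0],p[1],.36],speed=.25)
grip(0.0)
P=lidpt(.79,.15,.006)+[0,0,.07]
movep(P,q)
s=read_state();print(s['time'],s['ee_pos'],P,s['contact_force'],s['joint_positions'])
w=camera_params('wrist');cv2.imwrite('pics/w1.png',get_image('wrist'));cv2.imwrite('pics/t1.png',get_image('top'))
import pickle;pickle.dump(w,open('w1.pkl','wb'))
E
```

```text
4.5833 [0.65615576 0.10766272 0.26095764] [0.65623225 0.10684813 0.26077606] [-0.45462319  0.14975516  0.37937846] [ 1.24208477e-01  8.61861274e-02  1.40574739e+00  1.41257181e-04
  1.64938314e+00 -1.17940905e+00]
```

View pics/w1.png

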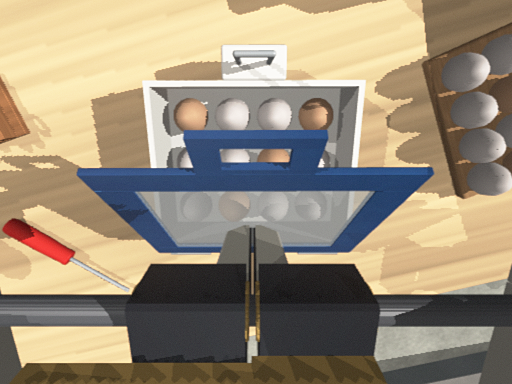

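View pics/t1.png

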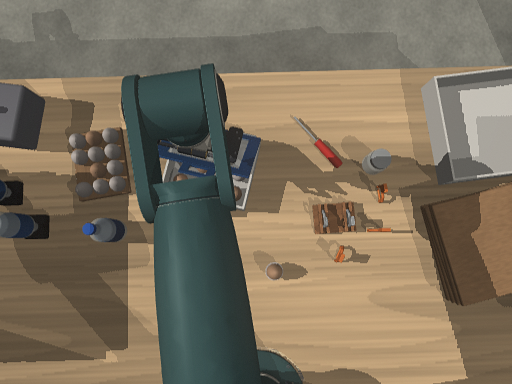

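```bash
python3 - <<'E'
from rig import *
from h import *
import pickle
w=pickle.load(open('w1.pkl','rb'));s=read_state();print(w['position']-s['ee_pos'],s['ee_rot'],qdown(CY+np.pi/2),cam(w)[0])
# staple pixels in w1: bar ends (236,53),(274,53)
for y in(.016,-.016):
  print([proj(w,C(-.118,y,z)) for z in(.127,.14,.153)], proj(w,C(-.118,y,.078)))
print(proj(w,C(-.1,.12,.08)),proj(w,C(-.1,-.12,.08)))
E
python3 -c "
import cv2;i=cv2.imread('pics/w1.png')[30:110,200:310];cv2.imwrite('pics/w1c.png',cv2.resize(i,None,fx=7,fy=7,interpolation=2))"
```

```text
[-0.07713702  0.02082306  0.16705718] [1.32309661e-06 7.94963953e-01 6.06656664e-01 7.86409853e-05] [0.         0.79523687 0.60629887 0.        ] [[ 2.64109410e-01  9.23638954e-01  2.77736031e-01]
 [ 9.64492656e-01 -2.52812089e-01 -7.64196590e-02]
 [-3.69147806e-04  2.88057513e-01 -9.57613039e-01]]
[array([269.26796127,  57.27331873]), array([270.07288832,  55.31615644]), array([270.95710088,  53.16621317])] [266.7889558   63.30096563]
[array([234.25752049,  57.24771468]), array([233.4191282 ,  55.28938512]), array([232.4981556 ,  53.13816318])] [236.83960016  63.27897596]
[362.99931622  81.14514775] [140.6193073   80.97996762]
```

View pics/w1c.png

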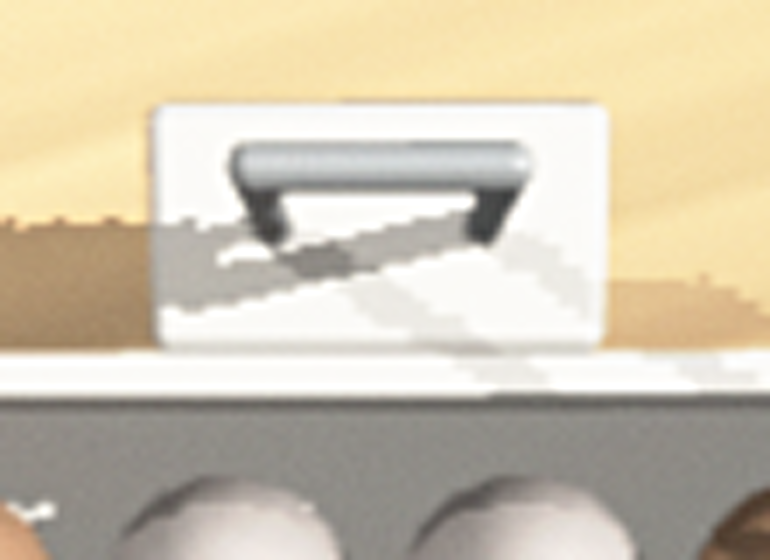

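The wrist view shows the staple bar at about (254,53), standing as modelled, with the lid half open. The fingers are shut at (252,235). Closing the lid now.

```bash
python3 - <<'E'
from rig import *
from h import *
import cv2
for th in (.79,.62,.47,.34,.22,.12,.04):
    move_linear(lidpt(th,.15,.006)+[0,0,.006*np.tan(th)+.001],speed=.1)
    s=read_state();print(round(th,2),round(s['time'],2),s['ee_pos'].round(4),s['contact_force'].round(2))
for z in (.088,.086,.085,.084,.083):
    P=lidpt(0,.15);P[2]=z
    move_linear(P,speed=.03)
    s=read_state();f=s['contact_force'];print(z,round(s['time'],2),s['ee_pos'].round(4),f.round(2))
    if f[2]>14:break
dwell(.2)
P[2]=.18;move_linear(P,speed=.2)
cv2.imwrite('pics/s2.png',get_image('side'));cv2.imwrite('pics/w2.png',get_image('wrist'));s=read_state();print(s['time'],s['contact_force'])
E
```

```text
0.79 5.47 [0.6564 0.1068 0.1983] [-0.34  0.25  0.39]
0.62 5.88 [0.6396 0.1115 0.1778] [-0.32 -0.07  0.28]
0.47 6.27 [0.6277 0.1147 0.1575] [-0.41 -0.28 -0.22]
0.34 6.62 [0.6194 0.1169 0.1386] [-0.35  0.19  1.07]
0.22 6.95 [0.6137 0.1184 0.1204] [ 0.69  0.85 -0.52]
0.12 7.26 [0.6106 0.1192 0.1048] [-0.72  0.1   0.39]
0.04 7.53 [0.6093 0.1196 0.0927] [-0.22 -1.24  0.  ]
0.088 7.86 [0.6093 0.1197 0.0879] [-0.3   0.26 -0.67]
0.086 8.11 [0.6093 0.1197 0.0859] [-0.21 -0.22 -0.62]
0.085 8.36 [0.6094 0.1197 0.0852] [-0.36 -0.29  3.56]
0.084 8.61 [0.6094 0.1198 0.0852] [-5.41 -1.   11.8 ]
0.083 8.86 [0.6095 0.1198 0.085 ] [-9.82 -1.83 20.88]
9.7917 [-0.46127632 -0.24640359 -0.26388306]
```

View pics/s2.png

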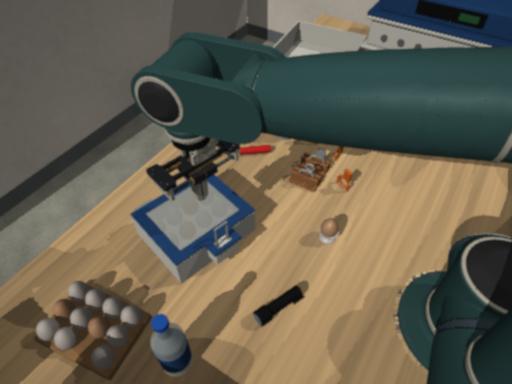

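View pics/w2.png

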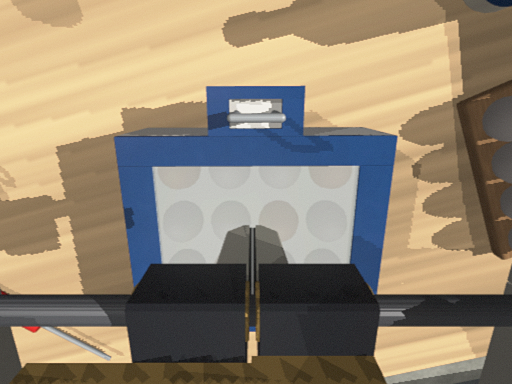

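The lid is flat shut and the staple (bar at about (257,118) in the wrist view) comes up through the tongue slot. Next I'll move over the rack.

```bash
python3 - <<'E'
from rig import *
from h import *
import cv2,pickle
p=read_state()['ee_pos'];move_linear([p[0],p[1],.27],speed=.25)
grip(.3)
movep([.489,-.278,.2],qdown(.025+np.pi/2))
dwell(.2)
s=read_state();print(s['time'],s['ee_pos'],s['contact_force'])
w=camera_params('wrist');pickle.dump(w,open('w3.pkl','wb'));i=get_image('wrist');cv2.imwrite('pics/w3.png',i)
T=get_image('top');S=get_image('side')
cv2.imwrite('pics/w3c.png',cv2.resize(i[60:260,120:380],None,fx=3,fy=3,interpolation=2))
print(i.shape)
E
```

```text
12.7083 [ 0.48944327 -0.27744724  0.20011951] [ 0.23659896 -0.85962328 -0.0926015 ]
(384, 512, 3)
```

View pics/w3.png

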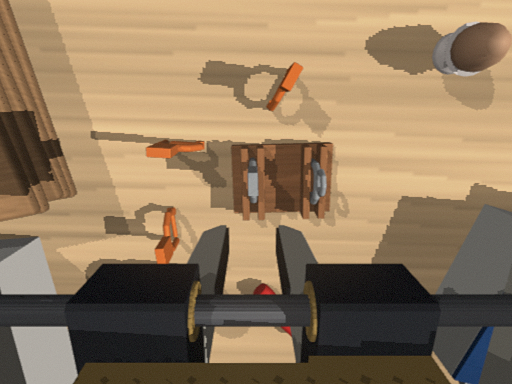

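View pics/w3c.png

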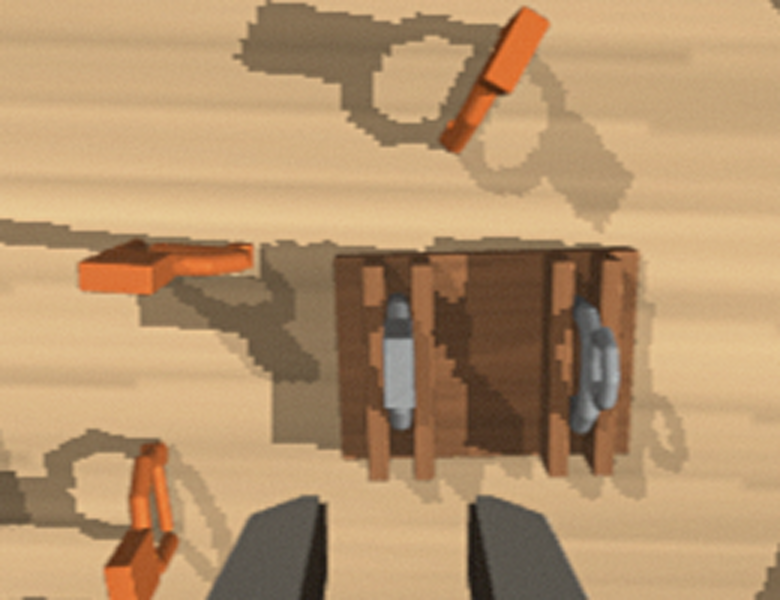

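```bash
python3 - <<'E'
from rig import *
from h import *
import pickle
T=camera_params('top');S=camera_params('side');w=pickle.load(open('w3.pkl','rb'))
f=lambda u,v,x0,y0,k:((u+.5)/k-.5+x0,(v+.5)/k-.5+y0)
c2=lambda u,v:f(u,v,295,175,7);c4=lambda u,v:f(u,v,270,110,7);c=lambda u,v:f(u,v,120,60,3)
print('top: far,near',[onz(T,*c2(*a),.035) for a in((368,240),(380,365))],'tab',[onz(T,*c2(*a),.081) for a in((404,287),(404,353))])
print('wrist hook ends',[onz(w,*c(*a),.04) for a in((397,297),(401,428))],'tab top',[onz(w,*c(*a),.081) for a in((398,338),(399,410))])
print('tab y',[onz(w,*c(*a),.081) for a in((385,372),(414,372))])
print('rack',[onz(w,*c(*a),.034) for a in((338,255),(637,248),(612,473),(372,480))])
print('walls snap',[onz(w,*c(*a),.034) for a in((364,268),(384,268),(413,266),(432,266))],[onz(w,*c(*a),.034) for a in((371,478),(389,478),(416,478),(435,478))])
print('tab side',[onz(S,*c4(*a),.081) for a in((340,263),(392,275))])
E
```

```text
top: far,near [array([ 0.52327205, -0.27543544,  0.035     ]), array([ 0.47232779, -0.2775101 ,  0.035     ])] tab [array([ 0.50120538, -0.27762564,  0.081     ]), array([ 0.47551655, -0.27617512,  0.081     ])]
wrist hook ends [array([ 0.47170479, -0.27851884,  0.04      ]), array([ 0.52194784, -0.275705  ,  0.04      ])] tab top [array([ 0.47725842, -0.2780376 ,  0.081     ]), array([ 0.50159636, -0.2770721 ,  0.081     ])]
tab y [array([ 0.48872186, -0.28197262,  0.081     ]), array([ 0.48847729, -0.27253304,  0.081     ])]
rack [array([ 0.45788271, -0.30042709,  0.034     ]), array([ 0.4525193 , -0.19156203,  0.034     ]), array([ 0.5405026 , -0.19242795,  0.034     ]), array([ 0.54589518, -0.28643567,  0.034     ])]
walls snap [array([ 0.4623985 , -0.29086379,  0.034     ]), array([ 0.46220891, -0.28353378,  0.034     ]), array([ 0.46119929, -0.27292816,  0.034     ]), array([ 0.46101931, -0.26596935,  0.034     ])] [array([ 0.54506075, -0.28684342,  0.034     ]), array([ 0.5448773, -0.2797762,  0.034    ]), array([ 0.54460213, -0.26917558,  0.034     ]), array([ 0.54440849, -0.26171604,  0.034     ])]
tab side [array([ 0.50183213, -0.27901943,  0.081     ]), array([ 0.4802467, -0.2838519,  0.081    ])]
```

Top, wrist and side views agree to within a few mm (side y differs most, about 4 mm). The tab is centred at (0.489, -0.277), with the nose on the robot side and a yaw of about 0.045. Grasping now.

```bash
python3 - <<'E'
from rig import *
from h import *
import cv2,pickle
q=qdown(.045+np.pi/2)
move_linear([.489,-.2772,.12],speed=.15,ori=q)
move_linear([.489,-.2772,.049],speed=.08)
s=read_state();print(s['time'],s['ee_pos'],s['contact_force'])
grip(0.0,60)
s=read_state();print(s['time'],s['ee_pos'],s['contact_force'],s['opening'])
move_linear([.489,-.2772,.07],speed=.04)
s=read_state();print(s['time'],s['ee_pos'],s['contact_force'],s['opening'])
move_linear([.489,-.2772,.20],speed=.15)
dwell(.2)
s=read_state();print(s['time'],s['ee_pos'],s['contact_force'],s['opening'])
for n in('wrist','side','top'):
    w=camera_params(n);pickle.dump(w,open(n+'4.pkl','wb'));cv2.imwrite(f'pics/{n}4.png',get_image(n))
i=cv2.imread('pics/wrist4.png');cv2.imwrite('pics/wc4.png',cv2.resize(i[130:270,170:340],None,fx=4.5,fy=4.2,interpolation=2))
E
```

```text
14.575 [ 0.48928873 -0.27739238  0.049572  ] [0.21801188 0.01186061 1.02256401]
15.0167 [ 0.48912415 -0.27728667  0.04927574] [1.06070786 0.09858005 2.02168914] 0.10078548120025163
15.6917 [ 0.48894541 -0.27719474  0.06992767] [-0.42685844 -0.76167373 -1.86726559] 0.10497298722891389
16.9083 [ 0.48878817 -0.27707868  0.19913687] [ 0.06786089  0.34614438 -2.35767393] 0.1003299302748988
```

View pics/wc4.png

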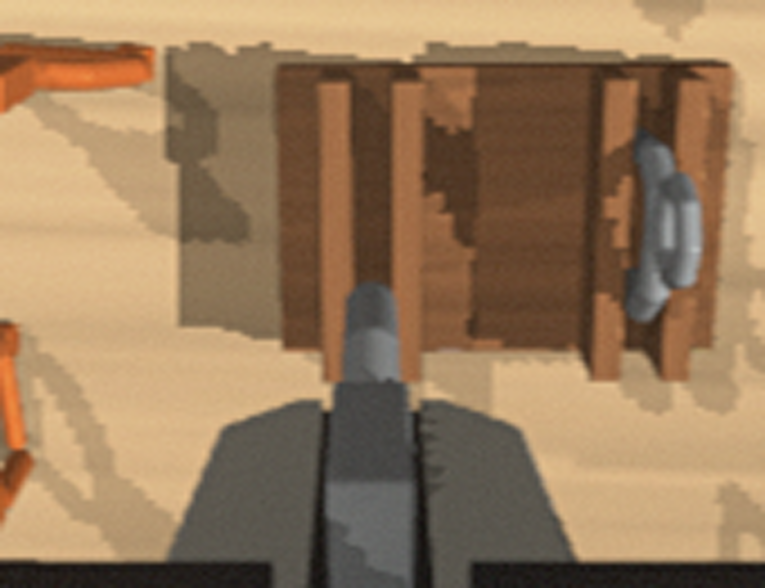

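View pics/side4.png

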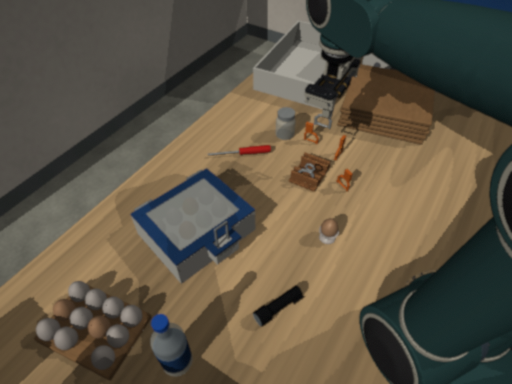

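```bash
python3 - <<'E'
from rig import *
from h import *
import cv2,pickle
q=qdown(CY+np.pi/2)
p=read_state()['ee_pos'];move_linear([p[0],p[1],.27],speed=.25)
movep(C(-.1165,0,.27),q)
move_linear(C(-.1165,0,.213),speed=.1)
dwell(.3)
s=read_state();print(s['time'],s['ee_pos'],C(-.1165,0,.213),s['contact_force'])
for n in('wrist','side','top'):
    w=camera_params(n);pickle.dump((w,s),open(n+'5.pkl','wb'));cv2.imwrite(f'pics/{n}5.png',get_image(n))
i=cv2.imread('pics/wrist5.png');cv2.imwrite('pics/wc5.png',cv2.resize(i[110:250,180:330],None,fx=5,fy=4.2,interpolation=2))
i=cv2.imread('pics/side5.png');cv2.imwrite('pics/sc5.png',cv2.resize(i[170:270,170:280],None,fx=6,fy=6,interpolation=2))
E
```

```text
20.05 [0.54528069 0.13737829 0.213414  ] [0.54515877 0.13734959 0.213     ] [-1.41491003 -0.34324584 -2.32817193]
```

View pics/wc5.png

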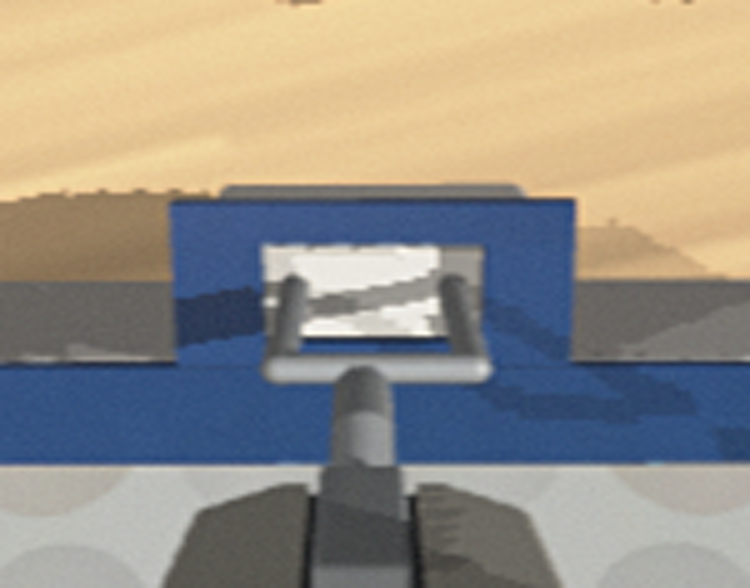

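View pics/sc5.png

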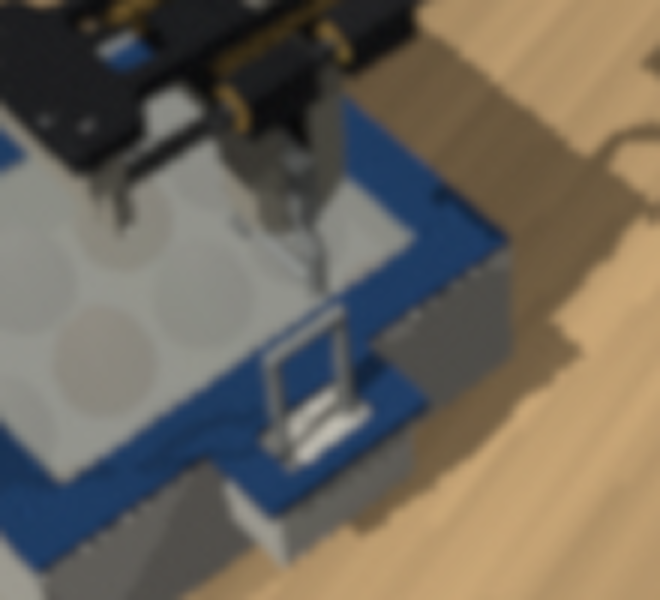

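```bash
python3 - <<'E'
from h import *
import cv2,pickle
w,s=pickle.load(open('wrist5.pkl','rb'));i=cv2.imread('pics/wrist5.png')
for r in(196,197,198,199): print(r,i[r,228:242,2],i[r,270:284,2])
print('col220-ish',[ (c,i[188:206,c,2]) for c in(240,245,268,272)])
print('nose',[(c,i[190:214,c,2]) for c in(251,253)])
for z in(.127,.133,.137,.14,.145,.153):
    L=proj(w,C(-.118,-.019,z));Rr=proj(w,C(-.118,.019,z));print(z,L.round(2),Rr.round(2),(Rr-L)[0].round(2))
e=s['ee_pos'];o=e-cx*.002-np.array([0,0,.0393])
print('slot/tongue corners',[proj(w,C(-.14,y,.086)).round(1) for y in(-.04,.04)],'free edge',[proj(w,C(-.1,y,.086)).round(1) for y in(-.04,.04)])
H=lambda x,y,z:o+cx*x+cy*y+np.array([0,0,z])
print('nose foot front',[proj(w,H(-.013,0,z)).round(1) for z in(0,.003,.006,.01)],'tab front top/bot',[proj(w,H(-.01,y,.039)).round(1) for y in(-.005,.005)],[proj(w,H(-.01,y,.071)).round(1) for y in(-.005,.005)])
E
```

```text
196 [ 56  56  54  55  81 113 139 154 160 158 160 157 157 160] [160 158 159 156 158 173 180 148  75  44  54  55  50  54]
197 [ 55  47  54  63  94 125 159 174 175 174 176 176 175 176] [179 177 176 177 179 196 212 176 107  52  44  51  53  45]
198 [ 56  51  50  61  93 131 158 173 182 177 179 180 180 180] [176 178 176 180 178 193 208 173 105  52  52  54  54  55]
199 [ 52  51  52  51  80 122 151 169 171 173 171 171 169 172] [166 168 170 170 171 173 175 132  69  48  53  52  56  53]
col220-ish [(240, array([210, 193,  96,  80,  76,  63,  91, 133, 157, 175, 180, 169, 145,
        80,  48,  50,  51,  50], dtype=uint8)), (245, array([239, 239,  72,  30,  57,  58,  93, 136, 158, 178, 179, 172, 144,
        77,  45,  49,  55,  50], dtype=uint8)), (268, array([143, 151,  51,  40,  55,  54,  93, 134, 157, 178, 179, 169, 140,
        76,  50,  51,  54,  52], dtype=uint8)), (272, array([ 79,  77,  80,  79,  81,  80,  97, 135, 159, 176, 176, 170, 141,
        78,  48,  50,  53,  50], dtype=uint8))]
nose [(251, array([ 72,  31,  52,  60,  94, 135, 153, 114,  77,  74,  76,  79,  82,
        79,  79,  77,  75,  83, 111, 127, 124, 120, 122, 120], dtype=uint8)), (253, array([ 64,  33,  55,  62,  92, 138, 150, 108,  89,  90,  93,  91,  94,
        92,  89,  90,  89, 100, 126, 141, 141, 138, 137, 139], dtype=uint8))]
0.127 [230.63 192.56] [274.16 192.56] 43.53
0.133 [230.16 194.64] [274.65 194.64] 44.49
0.137 [229.83 196.07] [274.99 196.08] 45.16
0.14 [229.58 197.18] [275.25 197.18] 45.67
0.145 [229.14 199.08] [275.7  199.08] 46.55
0.153 [228.41 202.27] [276.45 202.27] 48.04
slot/tongue corners [array([211.6, 158.8]), array([293.1, 158.8])] free edge [array([213.1, 197.6]), array([291.6, 197.6])]
nose foot front [array([252.6, 194.1]), array([252.6, 195.4]), array([252.6, 196.7]), array([252.6, 198.6])] tab front top/bot [array([244.2, 218.8]), array([261.1, 218.8])] [array([242.6, 243.4]), array([262.9, 243.4])]
```

Side by side in the wrist view, the hook sits about 1.8 mm too far in +x and 2 mm too far in -y of the bar. The bar height reads about 0.140–0.145. I'll correct for that and press down in small steps, watching the force.

```bash
cat > press.py <<'E'
from rig import *
from h import *
import cv2,pickle,sys
def press(X,Y,z0,z1,step=.001,fmax=14,b=None,speed=.02):
    if b is None: b=read_state()['contact_force']
    out=[];pk=0;z=z0
    while z>=z1-1e-9:
        move_linear(C(X,Y,z),speed=speed)
        s=read_state();f=s['contact_force']-b
        pk=max(pk,f[2]);print(round(z,4),s['ee_pos'][2].round(4),'F crate x,y,z',round(float(f@cx),1),round(float(f@cy),1),round(float(f[2]),1))
        if f[2]>fmax: print('FMAX');return z,'fmax'
        if pk>4 and f[2]<1.5 : print('RELEASED?');return z,'rel'
        z-=step
    return z,'end'
E
python3 - <<'E'
from press import *
q=qdown(CY+np.pi/2)
move_linear(C(-.1183,.002,.2),speed=.05,ori=q);dwell(.2)
bs=[]
for _ in range(5): bs.append(read_state()['contact_force']);dwell(.02)
b=np.mean(bs,0);print(b);pickle.dump(b,open('b.pkl','wb'))
print(press(-.1183,.002,.190,.172,b=b,fmax=10)); print(read_state()['time'])
w=camera_params('wrist');i=get_image('wrist');cv2.imwrite('pics/w6.png',i);cv2.imwrite('pics/wc6.png',cv2.resize(i[110:250,180:330],None,fx=5,fy=4.2,interpolation=2))
i=get_image('side');cv2.imwrite('pics/sc6.png',cv2.resize(i[170:270,170:280],None,fx=6,fy=6,interpolation=2))
E
```

```text
[-0.26765758  0.26818401 -1.6857767 ]
0.19 0.19 F crate x,y,z 0.1 0.7 -0.1
0.189 0.189 F crate x,y,z 0.7 0.0 -0.2
0.188 0.1879 F crate x,y,z -0.0 -1.0 -0.6
0.187 0.1869 F crate x,y,z -0.3 -0.5 -0.5
0.186 0.1859 F crate x,y,z 0.9 0.2 0.7
0.185 0.1849 F crate x,y,z 0.2 0.2 -0.7
0.184 0.1839 F crate x,y,z -0.4 0.4 -0.9
0.183 0.183 F crate x,y,z -0.5 -0.1 0.3
0.182 0.1823 F crate x,y,z 0.6 -0.1 3.7
0.181 0.1811 F crate x,y,z 1.3 0.3 3.7
0.18 0.18 F crate x,y,z 1.3 0.3 4.6
0.179 0.179 F crate x,y,z 2.3 0.6 4.0
0.178 0.178 F crate x,y,z 1.2 -0.2 3.9
0.177 0.1769 F crate x,y,z 1.1 -0.3 4.3
0.176 0.1759 F crate x,y,z 1.2 -0.2 4.9
0.175 0.1749 F crate x,y,z 1.1 0.4 4.7
0.174 0.1739 F crate x,y,z -0.5 0.7 5.5
0.173 0.173 F crate x,y,z 0.3 1.3 5.6
0.172 0.172 F crate x,y,z 0.2 -0.7 5.7
(0.17099999999999999, 'end')
26.05
```

View pics/wc6.png

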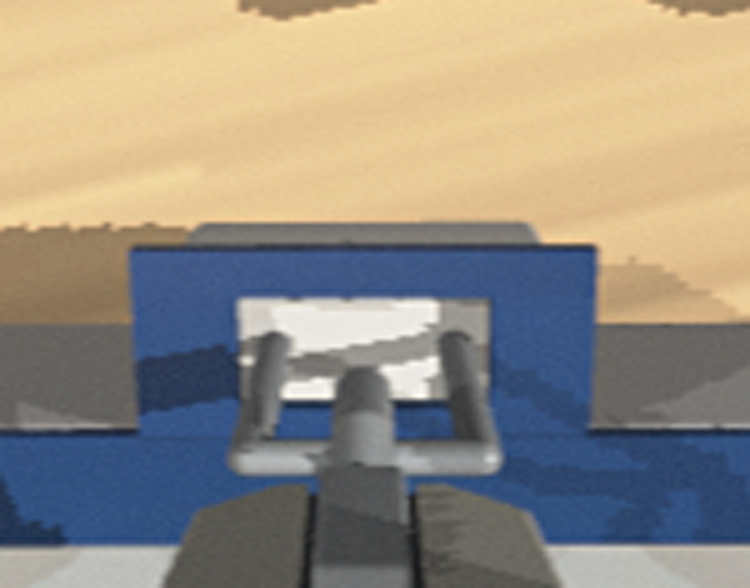

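View pics/sc6.png

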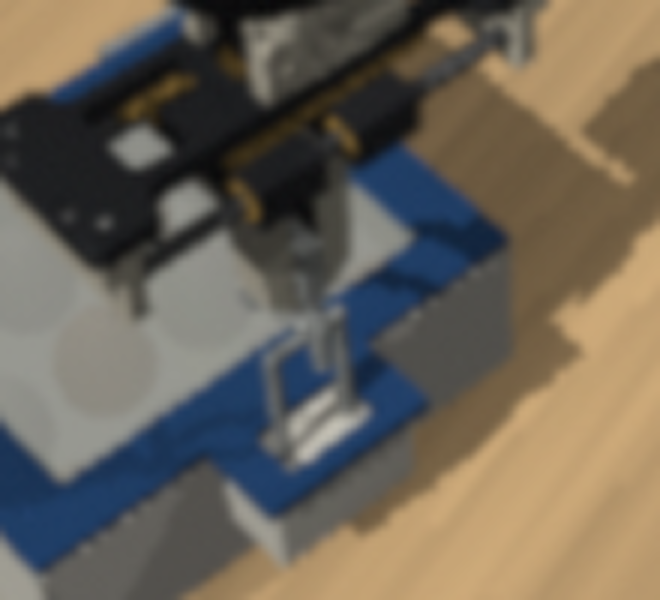

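The gate is yielding with the expected 4–6 N, and the nose is in front of the bar. First contact puts the bar centre at about 0.142, matching the vision estimate. Continuing, with snap expected at TCP z of about 0.154–0.157.

```bash
python3 - <<'E'
from press import *
b=pickle.load(open('b.pkl','rb'))
print(press(-.1183,.002,.171,.1535,b=b,fmax=13))
dwell(.2);s=read_state();print(s['time'],s['ee_pos'],s['contact_force']-b)
w=camera_params('wrist');i=get_image('wrist');cv2.imwrite('pics/w7.png',i);cv2.imwrite('pics/wc7.png',cv2.resize(i[110:250,180:330],None,fx=5,fy=4.2,interpolation=2))
i=get_image('side');cv2.imwrite('pics/sc7.png',cv2.resize(i[170:270,170:280],None,fx=6,fy=6,interpolation=2))
E
```

```text
0.171 0.1709 F crate x,y,z 1.1 -0.0 5.9
0.17 0.1699 F crate x,y,z 1.4 0.7 6.1
0.169 0.1689 F crate x,y,z 1.0 -0.9 6.0
0.168 0.168 F crate x,y,z 2.0 0.6 5.8
0.167 0.1669 F crate x,y,z 2.2 -0.6 5.3
0.166 0.1659 F crate x,y,z 3.7 0.1 4.6
0.165 0.1649 F crate x,y,z 3.8 0.9 4.8
0.164 0.1639 F crate x,y,z 3.5 -0.0 4.5
0.163 0.1629 F crate x,y,z 5.2 0.2 3.3
0.162 0.1619 F crate x,y,z 5.6 0.5 4.0
0.161 0.1608 F crate x,y,z 7.5 0.4 2.9
0.16 0.1597 F crate x,y,z 7.7 0.6 1.7
0.159 0.1587 F crate x,y,z 10.0 1.2 0.0
RELEASED?
(0.159, 'rel')
29.6 [0.54445883 0.13953278 0.15870961] [10.95643505 -2.37715936  0.08177396]
```

View pics/wc7.png

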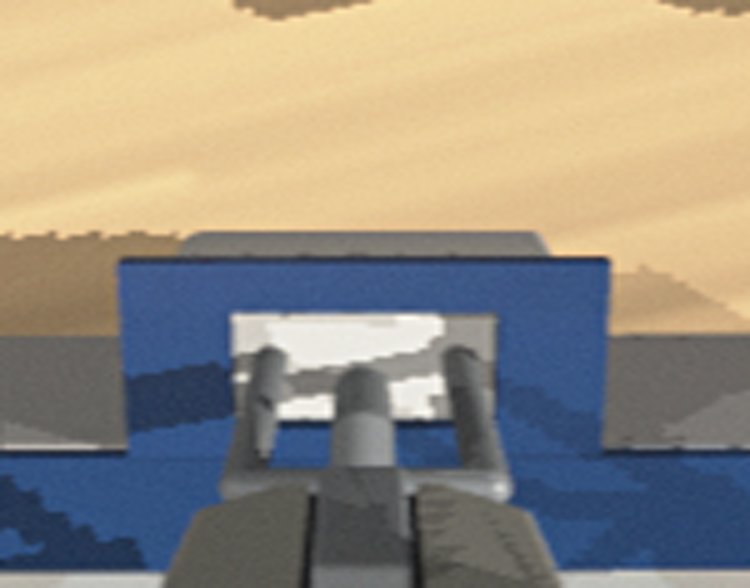

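View pics/sc7.png

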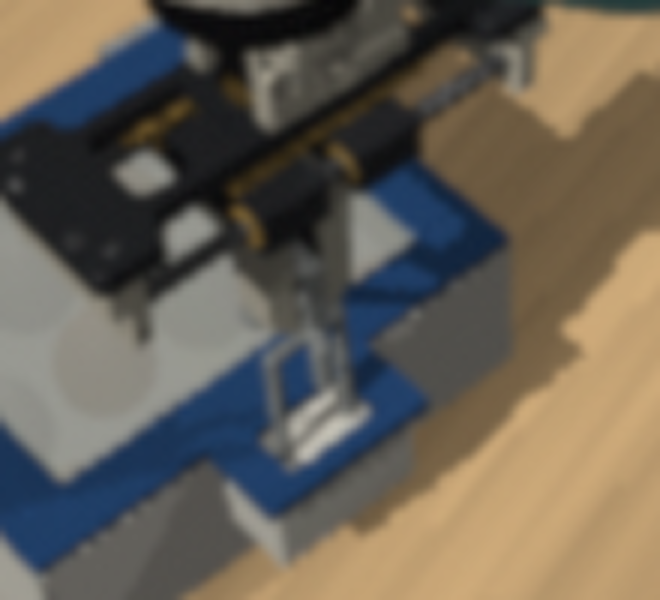

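The vertical force has faded, but there is a +x side load of about 11 N: the bar is bearing on the gate's tip. I'll give way in +x rather than push harder.

```bash
python3 - <<'E'
from press import *
b=pickle.load(open('b.pkl','rb'))
for d in (.0005,.001,.0015,.002):
    move_linear(C(-.1183+d,.002,.159),speed=.02)
    s=read_state();f=s['contact_force']-b;print(d,s['ee_pos'],round(float(f@cx),1),round(float(f@cy),1),round(float(f[2]),1))
    if abs(f@cx)<3.5 or f@cx>13:break
print(s['time'])
E
```

```text
0.0005 [0.54480137 0.13946261 0.15874908] 9.2 0.5 1.5
0.001 [0.5452134  0.13929048 0.15876986] 8.7 0.4 2.0
0.0015 [0.54469921 0.13935509 0.15813897] 0.6 -0.1 -0.9
30.45
```

```bash
python3 - <<'E'
from press import *
b=pickle.load(open('b.pkl','rb'))
X=-.1168
dwell(.2)
s=read_state();f=s['contact_force']-b;print(s['ee_pos'],round(float(f@cx),1),round(float(f[2]),1))
for z in (.158,.157):
    move_linear(C(X,.002,z),speed=.02)
    s=read_state();f=s['contact_force']-b;print(z,s['ee_pos'],round(float(f@cx),1),round(float(f[2]),1))
    if f[2]>5:break
w=camera_params('wrist');i=get_image('wrist');cv2.imwrite('pics/wc8.png',cv2.resize(i[110:250,180:330],None,fx=5,fy=4.2,interpolation=2))
for z in np.arange(.159,.1755,.0015):
    move_linear(C(X,.002,z),speed=.03)
    s=read_state();f=s['contact_force']-b;print(round(z,4),s['ee_pos'][2].round(4),round(float(f@cx),1),round(float(f[2]),1))
    if f[2]<-3:break
print(s['time'])
E
```

```text
[0.54499327 0.13937634 0.15852402] 0.1 -0.2
0.158 [0.54528833 0.13938308 0.15786104] 1.0 -0.1
0.157 [0.54535214 0.13933343 0.15692724] 0.5 -0.3
0.159 0.1592 -0.6 -0.0
0.1605 0.1606 0.1 -0.5
0.162 0.1621 1.2 -0.2
0.1635 0.1636 -0.3 -0.2
0.165 0.1651 1.3 -0.9
0.1665 0.1666 -0.2 0.2
0.168 0.1681 0.6 0.1
0.1695 0.1696 0.2 -0.9
0.171 0.1711 0.6 0.3
0.1725 0.172 1.8 -6.1
33.7
```

View pics/wc8.png

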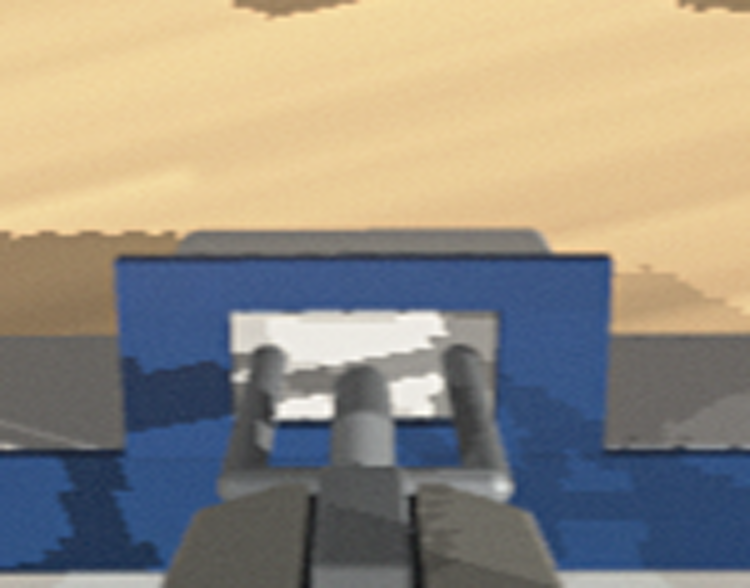

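The bar is captured: there are about 13 mm of free travel, then a firm stop against the shut gate when lifting. Next I'll lower it onto the crown, centre the bar under it and release gently.

```bash
python3 - <<'E'
from press import *
b=pickle.load(open('b.pkl','rb'))
def st(l):
    s=read_state();f=s['contact_force']-b;print(l,s['ee_pos'].round(4),round(float(f@cx),1),round(float(f@cy),1),round(float(f[2]),1),round(s['time'],1));return f
move_linear(C(-.1168,.002,.160),speed=.05);st('d')
for X in(-.118,-.1195,-.121):
    move_linear(C(X,.002,.160),speed=.03);f=st(X)
    if abs(f@cx)>4:break
z=.159
while z>.149:
    move_linear(C(X,.002,z),speed=.02);f=st(round(z,4))
    if f[2]>2:break
    z-=.0007
move_linear(C(X,.002,z+.0003),speed=.02);st('pre')
i=get_image('side');cv2.imwrite('pics/sc9.png',cv2.resize(i[170:270,170:280],None,fx=6,fy=6,interpolation=2))
E
```

```text
d [0.5453 0.1393 0.1598] -0.0 0.5 -1.1 34.1
-0.118 [0.5443 0.1397 0.1603] 0.5 -0.1 -0.6 34.4
-0.1195 [0.5428 0.1401 0.1601] 0.2 -0.3 -0.9 34.6
-0.121 [0.5413 0.1405 0.16  ] 0.6 -0.8 -0.0 34.9
0.159 [0.5413 0.1404 0.1589] -1.3 0.4 0.1 35.1
0.1583 [0.5413 0.1404 0.1582] -0.0 -0.7 -0.5 35.4
0.1576 [0.5413 0.1405 0.1575] -0.2 -0.7 0.4 35.6
0.1569 [0.5413 0.1405 0.1568] 0.1 0.0 0.2 35.9
0.1562 [0.5413 0.1405 0.1562] 0.1 -0.8 -0.3 36.1
0.1555 [0.5413 0.1405 0.1555] 0.6 -0.7 0.4 36.4
0.1548 [0.5413 0.1404 0.1547] 0.4 -0.1 -1.2 36.6
0.1541 [0.5413 0.1405 0.154 ] 0.9 -0.5 0.1 36.9
0.1534 [0.5413 0.1405 0.1533] 0.3 0.7 0.3 37.1
0.1527 [0.5413 0.1405 0.1527] 0.1 0.7 0.4 37.4
0.152 [0.5413 0.1405 0.1519] -0.7 -0.8 -0.5 37.6
0.1513 [0.5414 0.1405 0.1515] -0.2 0.0 1.9 37.9
0.1506 [0.5415 0.1405 0.1512] -0.5 -0.6 6.1 38.1
pre [0.5415 0.1405 0.1512] -0.6 -0.1 6.6 38.4
```

```bash
python3 - <<'E'
from press import *
b=pickle.load(open('b.pkl','rb'))
move_linear(C(-.121,.002,.1517),speed=.02)
print(read_state()['contact_force']-b)
grip(.15,3)
dwell(.5)
s=read_state();print(s['time'],s['opening'],s['contact_force']-b)
i=get_image('wrist');cv2.imwrite('pics/wc10.png',cv2.resize(i[110:250,180:330],None,fx=5,fy=4.2,interpolation=2))
i=get_image('side');cv2.imwrite('pics/sc10.png',cv2.resize(i[170:270,170:280],None,fx=6,fy=6,interpolation=2))
E
```

```text
[ 0.60930849 -0.10908632  1.70396302]
39.475 0.1501975562062174 [ 0.10707135 -1.37893518  1.84024065]
```

View pics/wc10.png

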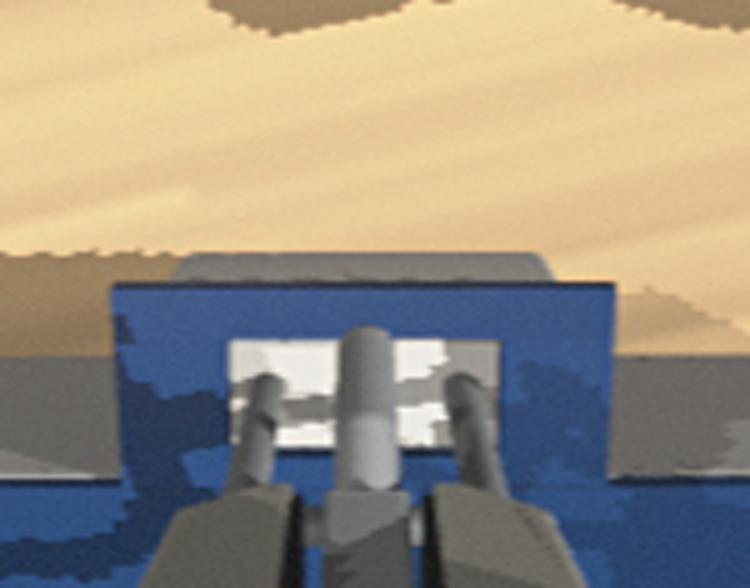

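View pics/sc10.png

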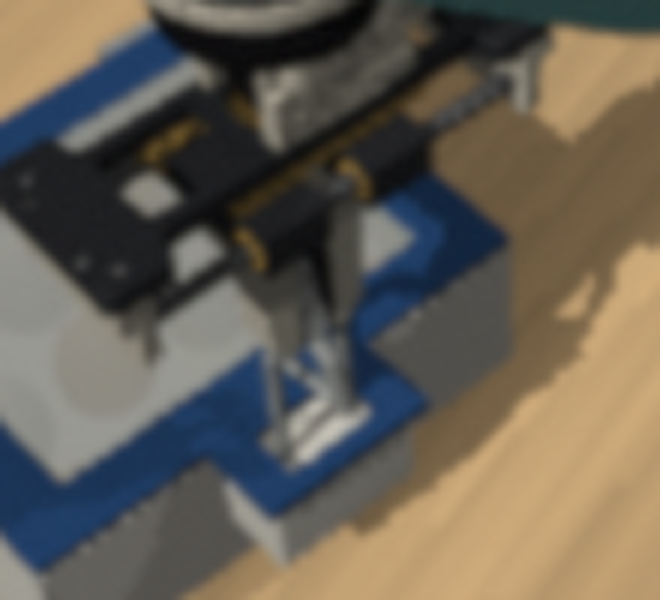

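```bash
python3 - <<'E'
from press import *
grip(.3)
move_linear(C(-.121,.002,.20),speed=.05)
move_linear(C(-.121,.002,.30),speed=.15)
i=get_image('wrist');cv2.imwrite('pics/wc11.png',cv2.resize(i[110:250,180:330],None,fx=5,fy=4.2,interpolation=2))
q=read_state()['joint_positions'];q=np.array(q);q[0]+=.6;goto_joints(q)
dwell(.5)
print(read_state()['time'],read_state()['contact_force'])
i=get_image('side');cv2.imwrite('pics/s11.png',i);cv2.imwrite('pics/sc11.png',cv2.resize(i[170:270,170:280],None,fx=6,fy=6,interpolation=2))
i=get_image('top');cv2.imwrite('pics/t11.png',i);cv2.imwrite('pics/tc11.png',cv2.resize(i[180:230,170:240],None,fx=9,fy=9,interpolation=2))
E
```

```text
43.8 [-0.05652426 -0.77852556  0.19201775]
```

View pics/wc11.png

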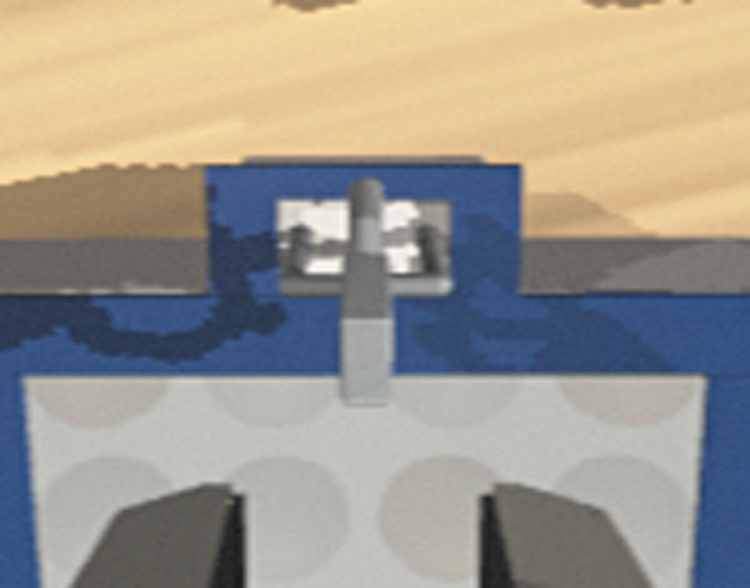

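View pics/sc11.png

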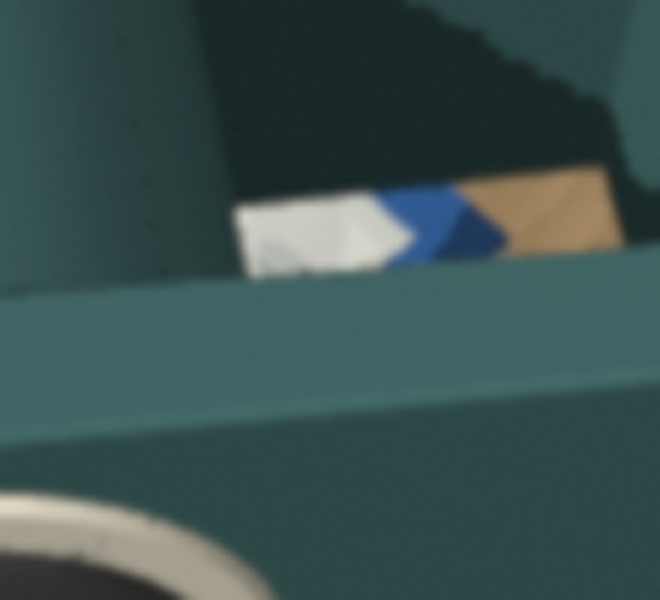

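View pics/t11.png

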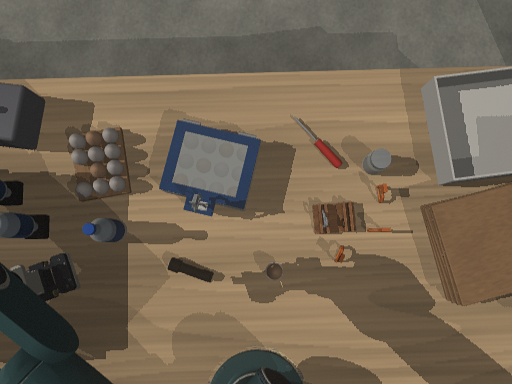

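```bash
python3 - <<'E'
from press import *
q=np.array(read_state()['joint_positions']);q[0]-=1.15;goto_joints(q)
dwell(.5)
print(read_state()['time'],read_state()['ee_pos'])
i=get_image('side');cv2.imwrite('pics/s12.png',i);cv2.imwrite('pics/sc12.png',cv2.resize(i[190:260,190:250],None,fx=8,fy=8,interpolation=2))
j=get_image('top');dwell(1);j2=get_image('side');print(np.abs(i[190:260,190:250].astype(int)-j2[190:260,190:250]).max())
E
```

```text
46.575 [ 0.53471667 -0.16311037  0.2986265 ]
4
```

View pics/sc12.png

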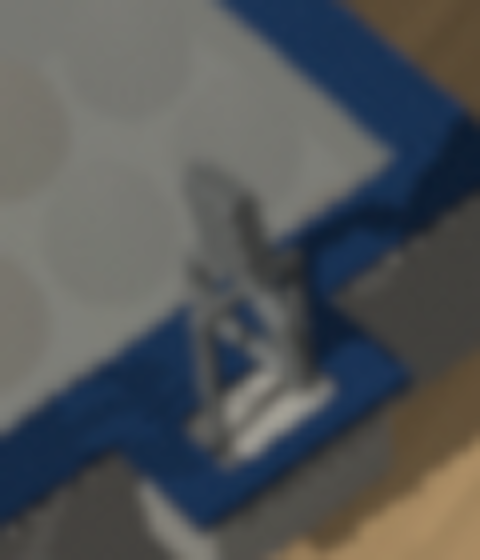

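View pics/s12.png

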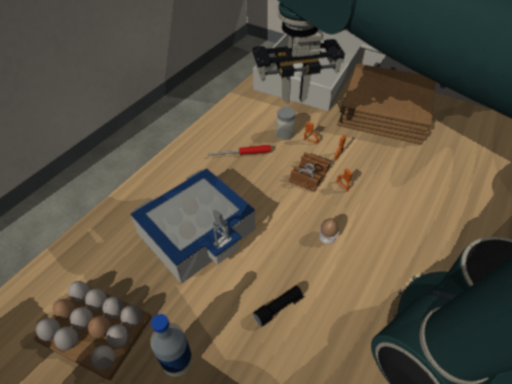

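The hook hangs still on the staple, leaning slightly toward the lid. The loop is round the bar, the lid is shut, nothing else looks disturbed and the arm is clear. Handing in.

```bash
python3 -c "
from rig import *
sign_off()"
```

```text
the job is handed in; nothing more can be done
```

I shut the lid over the staple, clipped the snap hook onto the crossbar and left it hanging, then handed the job in. I used about 48 s of the 72 s allowed. `sign_off()` gives no verdict, so the result rests on my own checks below.

- **Lid:** I pressed it shut with about 20 N. The staple came up through the slot in the tongue, and the lid still lay flat in the last pictures.
- **Gate opening:** It yielded at 4–6 N, and first contact put the crossbar centre about 2 mm above its mean height. Near the end there was an unplanned side load of about 11 N as the bar bore on the gate's tip. I stopped pressing and eased the hook 1.5 mm in +x, and the gate snapped.
- **Gate shut:** On lifting there were about 13 mm of free travel, then a firm stop at about 6 N. I felt this rather than saw it, as the gate cannot be made out clearly in any picture.
- **Final state:** The hook leans slightly toward the lid. Two side pictures about 1 s apart were the same, so it is at rest, and the arm is well clear. The plain hook, egg, bottle and jar look undisturbed, though I judged that by eye and did not measure it.

One small disagreement: the crown met the bar about 2 mm lower than I worked out from the lift stop. The hook may have slid a little in the grip, and I don't expect this to matter.

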